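Serve customer six

TASK

Customer six gets the three red mini cheeses: pull the dispenser's gate open just far enough that all three red ones drop into the bowl while the yellow ones stay up in the hopper, and leave it so. Then call the customer by pressing the counter's green button, one step at a time, until its window shows 6. Leave the bowl in place under the dispenser and do not disturb the other cheeses on the deck.

Things in the scene. Friction and masses are not known exactly. Their poses are not given: they have to be found in the camera images.
- hopper: white mini-cheese dispenser, fixed: two upright lanes (34 x 34 mm inside, 111 to 222 mm above the deck) behind a clear front, over one flat steel gate. Origin on the deck below the lanes, clear front to -x, z up. Middle of the red lane at y = -55 mm, of the yellow at -18; the hopper ends at y = +6 and the gate's bar sticks out to y = +89. Foot plate 8 mm thick, x -80 to 75, y -120 to 30
- gate (a joint): gate opening in m: 0 shut, grows as it slides along the dispenser's +y (outwards, the way its knob end points), at most 0.085. It uncovers the red lane first: the red cheeses fall at about 0.034, the yellow ones from about 0.065 on; 0.045 is a good opening. Takes about 1.5 N; stays where it is left
- gate_knob (a point): middle of the upright black knob on the outer end of the gate, at dispenser (0, +80, 133) mm when shut: diameter 16 mm, 36 mm tall (112 to 148 mm above the deck) on a flat bar, nothing above it. Axes as the dispenser's
- bowl: loose blue ceramic bowl on the dispenser's foot below the lanes, rim diameter 116 mm, 47 mm high; origin at the centre of its underside
- counter: now-serving counter, fixed: grey foot 150 x 110 mm with a sloped front that carries a green push button; above it on a neck an eight-sided head (96 mm across, 72 mm wide, axis 232 mm up, 10 mm behind the origin) with the number window in its upper front. Origin at the centre of the foot's underside, front to -x, z up. The head overhangs the button and blocks it from straight above
- button_top (a point): centre of the green button's cap (29 mm diameter; when up, 85 mm above the deck and 30 mm in front of the counter's origin); moves with it. Site z points straight out of the button: press along -z, which goes down and away from the front at 28 deg from vertical; point y is level. A corridor of 55 mm radius round this line is free
- button (a joint): button travel in m: 0 = up, 0.0195 = fully down on a firm stop. A spring returns it; a full press takes about 6 N. The drum clicks one number on at about 0.014 of travel (press to the stop to be sure), once per press, and the button must come back up to below 0.004 before the next press counts
- drum (a joint): angle of the number drum in rad, one number per 0.7854: 0 shows 1, 0.785 shows 2, 1.571 shows 3, 2.356 shows 4, 3.142 shows 5, 3.927 shows 6, 4.712 shows 7, 5.498 shows 8, 6.283 shows 1 again, and on. It clicks into each number, turns only forward, sits behind a window and moves by the button alone. Starts at a number from 1 to 4
- red_1_center (a point): centre of a loose red wax-coated mini cheese, a ball of 30 mm diameter with a paper band; number 1 from below in the red lane
- red_2_center (a point): centre of a loose red wax-coated mini cheese, a ball of 30 mm diameter with a paper band; number 2 from below in the red lane
- red_3_center (a point): centre of a loose red wax-coated mini cheese, a ball of 30 mm diameter with a paper band; number 3 from below in the red lane
- yellow_1_center (a point): centre of a loose yellow wax-coated mini cheese, a ball of 30 mm diameter with a paper band; number 1 from below in the yellow lane
- yellow_2_center (a point): centre of a loose yellow wax-coated mini cheese, a ball of 30 mm diameter with a paper band; number 2 from below in the yellow lane
- yellow_3_center (a point): centre of a loose yellow wax-coated mini cheese, a ball of 30 mm diameter with a paper band; number 3 from below in the yellow lane
- small_cheese: bystander, pale round cheese 101 x 97 x 46 mm, loose on the deck; origin at the centre of its underside
- butter: bystander, small yellow butter piece 45 x 63 x 22 mm, loose on the deck; origin at the centre of its underside
- cheese_slice: bystander, pale yellow cheese wedge 67 x 77 x 30 mm, loose on the deck; origin at the centre of its underside
- brick: bystander, tan cheese brick 53 x 82 x 38 mm, loose on the deck; origin at the centre of its underside

How it is judged (in metres and radians):
On the way, in this order (a step that is already met when the one before it is completed fails the run):
1. the three red cheeses lie in the bowl, the yellow ones are still in the hopper (horizontal distance between each of red_1_center, red_2_center, red_3_center and bowl below 0.05 m and z of red_1_center in the frame of bowl between 0 and 0.05 m and z of red_2_center in the frame of bowl between 0 and 0.05 m and z of red_3_center in the frame of bowl between 0 and 0.05 m and z of each of yellow_1_center, yellow_2_center, yellow_3_center in the frame of hopper above 0.115 m), for 0.2 s.
2. the counter has been stepped to 6 ((value of joint drum between 3.72699 and 4.12699 rad or value of joint drum between 10.0102 and 10.4102 rad)), for 0.2 s.
At the end, for the whole second after the job is handed in: the three red cheeses rest in the bowl (centres within 50 mm of its axis, below 50 mm over its underside), the yellow ones are still in the hopper, the bowl is within 30 mm of its start, the counter shows 6 (drum within 0.2 rad, or a full turn further) and the button is up (all of step 1 and (value of joint drum between 3.72699 and 4.12699 rad or value of joint drum between 10.0102 and 10.4102 rad) and value of joint button below 0.003 m and distance of bowl from where it was at the start of the episode below 0.03 m and linear speed of each of red_1, red_2, red_3, bowl below 0.02 m/s); the robot touches nothing.
It fails at once if a yellow cheese drops out of the hopper (z of any of yellow_1_center, yellow_2_center, yellow_3_center in the frame of hopper below 0.1 m).
It fails at once if a bystander is shifted by more than 30 mm (distance of any of small_cheese, butter, cheese_slice, brick from where it was at the start of the episode above 0.03 m).
It also fails if it takes over 58 s, if anything falls off the work surface, if the arm or the gripper's body presses on something with over 40 N, if the wrist force passes 120 N, or if a joint passes its speed limit or range.

ROBOT

A 6-joint arm with a two-finger parallel gripper is mounted at the origin on a cart in front of the work surface, level with it; the furniture and walls round the work are solid. World frame = base frame: x ahead of the robot, y to its left, z up, the work surface at z = 0. Lengths are in m, angles in degrees, forces in N, time in s.
With the tool pointing down it reaches from about 0.3 to 0.75 m from the base axis. Payload 8.5 kg.
Tool frame: the origin (TCP) lies midway between the tips of the shut fingers; the grasp point (between the pads) lies 19 mm behind it; y points along the fingers, x is the direction in which the jaws open and shut, and the axes are right-handed (so a half turn about y gives the same grasp; the last joint's range is limited). The gripper opens to 85 mm and grips with 20 to 120 N. Pads are 22 mm wide; open, the fingers measure 114 mm over their backs; the gripper's body (76 mm by 85 mm) begins 54 mm behind the grasp point. The pads swing forward as they close: fully open they stand 13 mm farther back than shut.
Start: joints at [62.779, 21.807, 74.336, -0, 83.858, -12.336], TCP at [0.141, 0.532, 0.201] pointing down, gripper open.
Joint ranges: [-178.18, 178.18], [-50.72, 133.34], [12.68, 142.11], [-81.47, 261.47], [9.98, 163.14], [-165.26, 165.26]. Speed limits (degrees/s): [136.94, 136.94, 180, 180, 180, 180].

INTERFACE

Orientations are given as a 3x3 rotation matrix whose columns are the frame's x, y, z axes.
In Python, from rig import env gives the robot as it stands.
- The arm moves only by the tool carry_out, never from a script. Its argument "plan" is a list of rows, each a list of 3 entries, a list of its own where there are three numbers: the shift along the tool's x, y, z in m, then the turn, a rotation vector about the tool's x, y, z in degrees, then the finger opening in m, from 0 to 0.0854. In form: [[[dx, dy, dz], [ax, ay, az], jaw], ...]. A call has 1 to 8 rows; each row shifts and turns the commanded pose from where the row before left it, along the tool's axes as they then stand; what a row does not reach is not made up. A row lasts 1/8 s, in which the tool goes at most 62.5 mm and 10.7 degrees, less where a joint would pass 70% of its speed; a pose out of reach is approached as far as the arm can. A call is refused whole if a number of a shift passes 0.0625 or a number of a turn 10.7, either way. A call with a gripper value outside its range is refused whole. The fingers move at their own pace and stop on an object; "force" is the grip in N (left out, the last holds). Time passes only in rows, so rows that do not move let the fingers close. It gives the time, the measured TCP pose, the force and the opening at its end, in the units of the state.
- env.observe(): the state, without advancing time (a new reading comes with each control period).
- env.get_image(name): name is "scene" or "top"; returns a dict with "image" (384x512x3 uint8, red, green, blue), "vfov" (degrees; the focal length in pixels is half the picture's height over the tangent of half this angle, whatever the lens; pixels are square), "cx", "cy" (the principal point, pixels), "rvec" (rotation vector, rad) and "tvec" (3), from world to camera coordinates, as OpenCV has them. Camera axes: x right, y down, z forward; pixel columns grow to the right and rows downward; lengths in m; the calibration is good to about 2 mm. A picture is of the moment at which its call begins. There is no depth.
- env.close_job(): hands the job in, once; it reports no verdict.
Trained networks look in a picture, given as the dict that the camera call returned (one of the last four; its "shot" number tells which), for a name from the list of things; names that differ only in an ending like _2 or _b are one class to them, and where a whole thing is asked for, a point or a joint stands for the part that bears it (a point fixed in the world has none). Each returns a list of dicts, best first, with "conf" (0 to 1); they miss things now and then, are a little off and sometimes report something else, mostly with a low value. They report only what shows in the picture. A call takes as long as a camera call.
- env.outline_of(target, picture): "mask" (384x512 bool, what is visible of it) and "pixel" ([row, column] in pixels, amid what is visible of it).
The state is a dict: "time_s": time; "q": joint angles; "qvel": joint speeds; "joint_efforts": joint torques, N m; "position": TCP position; "tool_rot": TCP orientation; "ft_force": force on the tool from outside, world axes, zero at the start; "wrist_torque": the same for the moment, N m; "grip_width": finger opening in m.
Only numpy, scipy, OpenCV 4.12 (cv2) and the standard library are available. Lean on these libraries where they do the work, as an engineer would, in place of code of your own. Each camera call takes 0.05 s, during which the arm holds its last target.

## Working session

There is one attempt and no reset: what is moved stays moved. The work goes in short steps, Python scripts to look and compute and a tool call to move; the robot and the scene stay as the last step left them, time stands still between calls to the robot, and variables do not carry over. Pictures are saved under pics/ and viewed, and the job is handed in when it is done.

Besides the shell and the picture viewer there is one more tool, called after "Call:" as name([rows], argument=value, ...), one row to a line, values as JSON. carry_out: Moves the arm, as the interface text tells. Its arguments: {"type":"object","properties":{"plan":{"type":"array","items":{"type":"array"}},"force":{"type":"number"}},"required":["plan"]}

```bash
ls; mkdir -p pics; cat > h.py <<'E'
import numpy as np,cv2
from rig import env
def shot(n,fn=None):
    p=env.get_image(n)
    if fn: cv2.imwrite('pics/'+fn+'.png',cv2.cvtColor(p['image'],cv2.COLOR_RGB2BGR))
    return p
def K(p):
    h,w=p['image'].shape[:2]; f=h/2/np.tan(np.radians(p['vfov'])/2)
    return np.array([[f,0,p['cx']],[0,f,p['cy']],[0,0,1.]])
def ray(p,px):
    r,c=px; R=cv2.Rodrigues(np.array(p['rvec'],float))[0]; t=np.array(p['tvec'],float)
    d=R.T@np.linalg.inv(K(p))@np.array([c,r,1.]); return -R.T@t,d/np.linalg.norm(d)
def onz(p,px,z):
    o,d=ray(p,px); return o+d*(z-o[2])/d[2]
def proj(p,X):
    x=cv2.projectPoints(np.atleast_2d(X).astype(float),np.array(p['rvec'],float),np.array(p['tvec'],float),K(p),None)[0][:,0]
    return x[:,::-1]
def tri(a,pa,b,pb):
    o1,d1=ray(a,pa);o2,d2=ray(b,pb)
    s=np.linalg.lstsq(np.c_[d1,-d2],o2-o1,rcond=None)[0]
    A=o1+s[0]*d1;B=o2+s[1]*d2
    return (A+B)/2,np.linalg.norm(A-B)
E
python3 - <<'E'
from h import *
S=shot('scene','s0');T=shot('top','t0')
print(S['rvec'],S['tvec'],S['vfov'],T['rvec'],T['tvec'],T['vfov'])
for n in ['hopper','gate','gate_knob','bowl','counter','button_top','button','drum','red_1_center','yellow_1_center','small_cheese','butter','cheese_slice','brick']:
    for k,p in (('S',S),('T',T)):
        for r in env.outline_of(n,p)[:3]: print(n,k,round(r['conf'],2),np.round(r['pixel'],1),r['mask'].sum())
s=env.observe();print(s['position'],s['tool_rot'],s['time_s'],s['grip_width'])
E
```

```text
pics
[ 0.66339476 -2.7497929   1.00375757] [0.42294707 0.31831212 0.8624911 ] 55.1676210102616 [ 2.17226885 -2.21003342  0.0507931 ] [-0.04230313  0.51333233  1.04047481] 56.847731779559226
hopper S 0.83 [157.1 234.2] 3058
hopper T 0.96 [143.6 290.1] 2886
hopper T 0.43 [200.8 339.1] 479
gate S 0.77 [172.  235.6] 202
gate S 0.69 [153.6 234.7] 3216
gate T 0.77 [158.9 267.4] 227
gate_knob S 0.61 [168.2 236.2] 190
gate_knob T 0.69 [161.6 268.3] 226
bowl S 0.9 [166.8 249. ] 479
bowl T 0.97 [160.9 304. ] 390
counter S 0.58 [256.3 158.3] 5280
counter S 0.43 [291.1 241.4] 517
counter T 0.64 [151.9 160.6] 2853
button_top S 0.56 [262.3 176.4] 164
button_top T 0.46 [166.4 168. ] 88
button T 0.46 [162.6 166.2] 77
drum S 0.72 [222.6 160. ] 145
yellow_1_center S 0.23 [173.7 237.8] 187
small_cheese S 0.6 [227.5 258.6] 1020
small_cheese S 0.43 [255.5 158.8] 5190
butter S 0.97 [293.6 240.5] 510
butter T 0.62 [218.3 182. ] 341
butter T 0.49 [160.6 270.9] 184
cheese_slice S 0.92 [278.3 279.4] 600
cheese_slice T 0.7 [237.1 206.5] 377
brick S 0.76 [155.5 299.1] 406
brick S 0.31 [263.6 178.2] 134
brick T 0.7 [200.3 340.7] 504
brick T 0.64 [160.5 268.9] 259
brick T 0.37 [151.  159.2] 2905
[0.14127029 0.53154378 0.20121673] [[ 2.56893212e-01 -9.19307761e-06 -9.66439795e-01]
 [ 9.66439795e-01  5.05707547e-07  2.56893212e-01]
 [-1.87290334e-06 -1.00000000e+00  9.01446888e-06]] 1.5 0.08516161558150143
```

```bash
python3 - <<'E'
import cv2
for n in 's0','t0':
    a=cv2.imread(f'pics/{n}.png'); 
    y,x=(100,110) if n=='s0' else (80,110)
    cv2.imwrite(f'pics/{n}c.png',cv2.resize(a[y:y+220,x:x+260],None,fx=2.7,fy=2.7,interpolation=cv2.INTER_CUBIC)) 
E
```

```text
(no output)
```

View pics/s0c.png

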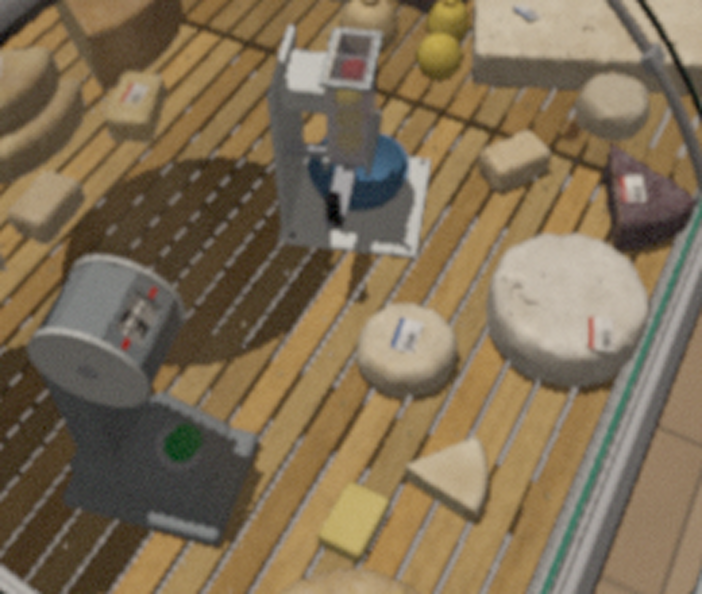

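View pics/t0c.png

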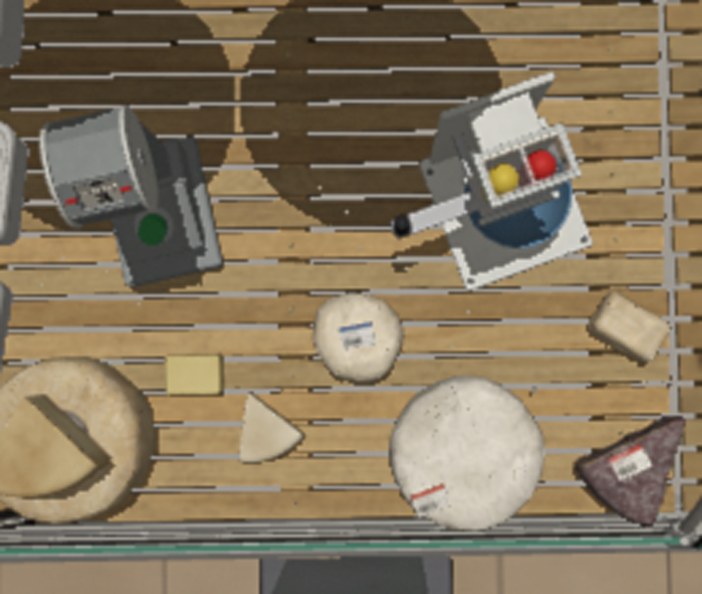

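View pics/t0.png

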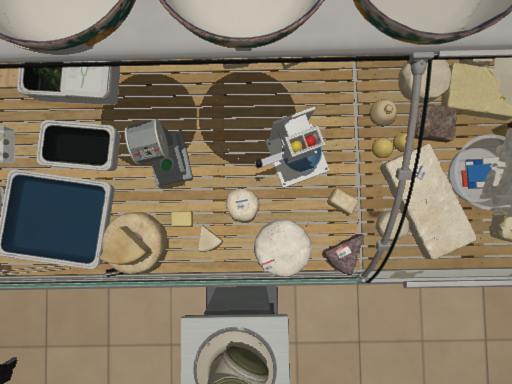

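View pics/s0.png

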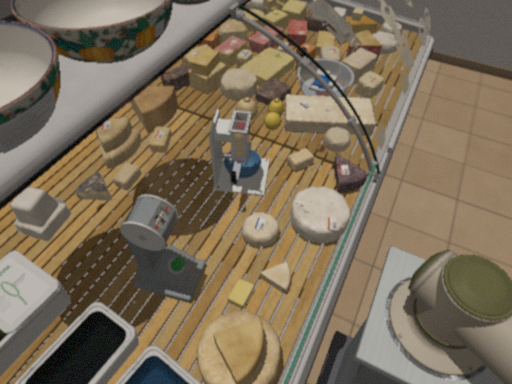

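```bash
python3 - <<'E'
from h import *
S=shot('scene');T=shot('top')
P=np.array([[0,0,0],[.141,.532,.2],[.3,0,0],[.5,0,0],[.5,.3,0],[.5,-.3,0],[0.7,0,0]])
print(np.c_[P,proj(T,P),proj(S,P)].round(2))
for nm,p in (('T',T),('S',S)):
    R=cv2.Rodrigues(np.array(p['rvec'],float))[0];print(nm,-R.T@p['tvec'])
for n in ['bowl','gate_knob','button_top','red_1_center','yellow_1_center']:
    a=env.outline_of(n,S);b=env.outline_of(n,T)
    print(n,[(x['conf'],x['pixel']) for x in a[:2]],[(x['conf'],x['pixel']) for x in b[:2]])
    if a and b: print(tri(S,a[0]['pixel'],T,b[0]['pixel']))
E
```

```text
[[ 0.0000e+00  0.0000e+00  0.0000e+00  3.6856e+02  2.3402e+02  3.2276e+02
   4.3750e+02]
 [ 1.4000e-01  5.3000e-01  2.0000e-01  3.4817e+02  7.6500e+00  6.0649e+02
   3.0879e+02]
 [ 3.0000e-01  0.0000e+00  0.0000e+00  2.6534e+02  2.3252e+02  2.6935e+02
   3.1758e+02]
 [ 5.0000e-01  0.0000e+00  0.0000e+00  1.9823e+02  2.3155e+02  2.3864e+02
   2.4863e+02]
 [ 5.0000e-01  3.0000e-01  0.0000e+00  1.9996e+02  1.3203e+02  3.4022e+02
   1.8681e+02]
 [ 5.0000e-01 -3.0000e-01  0.0000e+00  1.9650e+02  3.3141e+02  1.6712e+02
   2.9215e+02]
 [ 7.0000e-01  0.0000e+00  0.0000e+00  1.3245e+02  2.3059e+02  2.1113e+02
   1.8686e+02]]
T [ 0.45654049 -0.05776288  1.0658901 ]
S [0.25388328 0.47296059 0.85787486]
bowl [(0.76, [167.3, 251.9])] [(0.89, [162.2, 304.8])]
(array([ 0.60214353, -0.2186564 ,  0.02531668]), np.float64(0.0013495347893550445))
gate_knob [(0.75, [172.2, 235.7]), (0.62, [167.2, 248.7])] [(0.81, [158.4, 270.3]), (0.36, [139.2, 295.7])]
(array([ 0.60100869, -0.11333561,  0.10671343]), np.float64(0.002704321472521186))
button_top [(0.63, [262.2, 178.4])] [(0.3, [160.5, 306.0])]
(array([ 0.7834169 , -0.19229354, -0.56270893]), np.float64(0.30783112906731414))
red_1_center [] [(0.42, [162.0, 163.1])]
yellow_1_center [(0.24, [265.1, 177.5])] [(0.65, [199.6, 338.8])]
(array([ 0.55606004, -0.07015269,  0.05437483]), np.float64(0.48272563944582414))
```

```bash
python3 - <<'E'
import cv2,numpy as np
def crop(n,y,x,h,w,f,o):
    a=cv2.imread(f'pics/{n}.png')[y:y+h,x:x+w]
    a=cv2.resize(a,None,fx=f,fy=f,interpolation=cv2.INTER_CUBIC)
    for i in range(0,h,10): cv2.putText(a,str(y+i),(0,i*f+5),0,.4,(0,0,255),1); cv2.line(a,(0,i*f),(w*f,i*f),(0,0,255) if i%50==0 else (120,120,120),1)
    for i in range(0,w,10): cv2.putText(a,str(x+i),(i*f-8,10),0,.4,(255,0,0),1); cv2.line(a,(i*f,0),(i*f,h*f),(120,120,120),1)
    cv2.imwrite(f'pics/{o}.png',a)
crop('t0',100,250,90,80,6,'th');crop('s0',105,205,92,70,6,'sh')
crop('t0',110,120,80,80,7,'tc');crop('s0',190,115,115,95,5,'sc')
E
```

```text
(no output)
```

View pics/th.png

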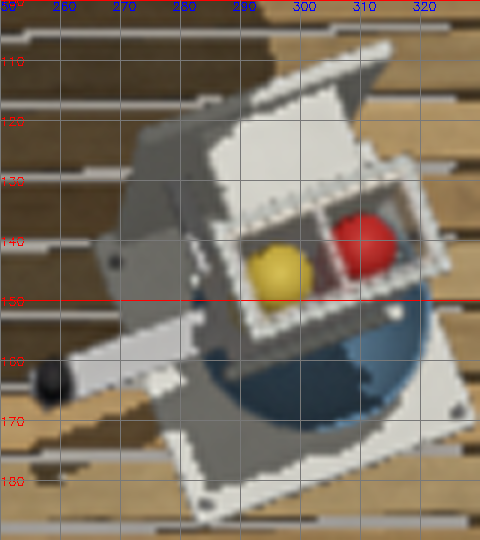

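View pics/sh.png

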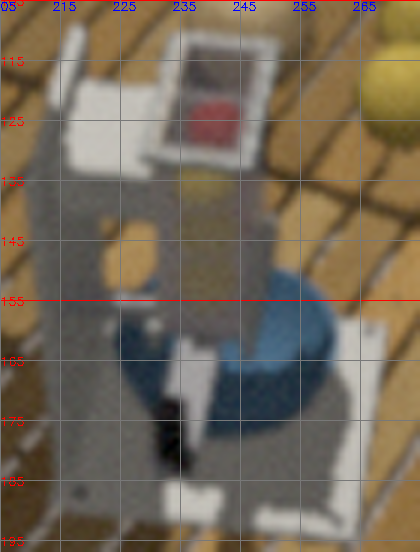

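View pics/tc.png

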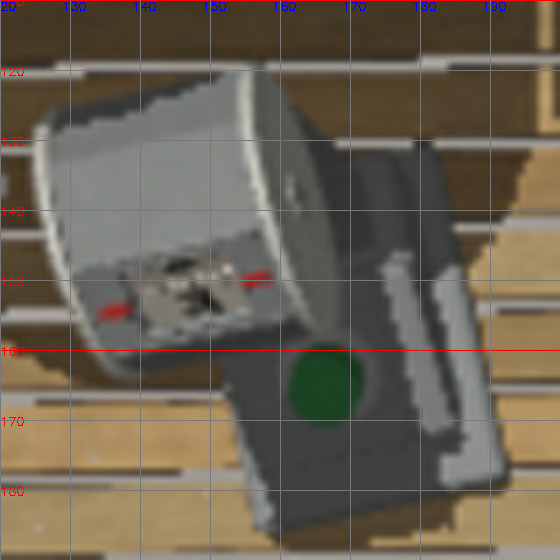

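View pics/sc.png

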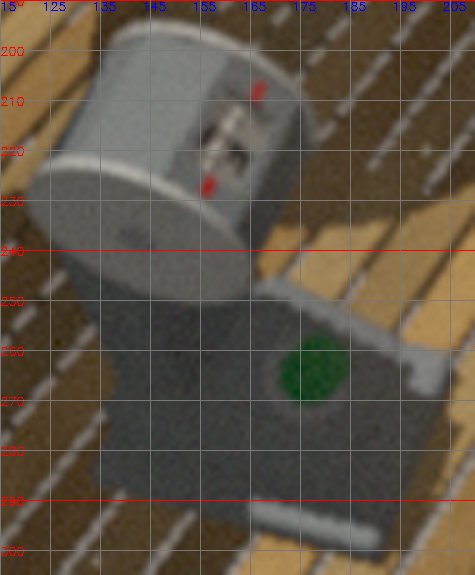

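```bash
cat > fit.py <<'E'
from h import *
import pickle
from scipy.optimize import least_squares
S=shot('scene');T=shot('top')
def fit(obs,x0):
    def pose(v):
        c,s=np.cos(v[2]),np.sin(v[2]);return np.array([[c,-s,0],[s,c,0],[0,0,1]]),np.array([v[0],v[1],0])
    def res(v):
        R,t=pose(v);r=[]
        for cam,P,px,w in obs:
            q=proj(cam,R@(np.array(P)/1000)+t)[0];r.append(w*(q-np.array(px[::-1])))
        return np.array(r)
    s=least_squares(lambda v:res(v).ravel(),x0,loss='soft_l1')
    print(np.round(s.x[:2],4),np.degrees(s.x[2]).round(2));print(res(s.x).round(1).tolist());return s.x,pose(s.x)
print('hopper')
vh,(Rh,th)=fit([(T,(-80,30,8),(283,187),1),(T,(-80,-120,8),(329,170),1),(T,(0,-55,186),(310.5,141),1),(T,(0,-18,186),(297,145.5),1),(T,(0,80,148),(258.3,162.5),1),
 (S,(-80,30,8),(263,195),1),(S,(-80,-120,8),(269,158),1),(S,(75,30,8),(214,190.5),1),(S,(0,-55,186),(240.5,122),1),(S,(0,80,133),(233.3,177),1)],[.6,-.2,.3])
print('counter')
vc,(Rc,tc)=fit([(T,(-30,0,85),(166.5,165),2),(S,(-30,0,85),(177,264.5),2),(T,(-75,55,0),(159,186),.5),(T,(-75,-55,0),(192,179.5),.5),(T,(75,-55,0),(182,130),.5),(S,(-75,55,0),(191,302),.5),(S,(75,55,0),(134,287),.5)],[.6,.2,.3])
print('knob',Rh@np.array([0,.08,.133])+th,'yhop',Rh[:,1])
print('btn',Rc@np.array([-.03,0,.085])+tc, 'out', Rc@np.array([-np.sin(np.radians(28)),0,np.cos(np.radians(28))]))
pickle.dump((Rh,th,Rc,tc),open('pose.pkl','wb'))
E
python3 fit.py
```

```text
hopper
[ 0.6141 -0.1551] 19.83
[[0.6, -0.2], [-0.2, 0.6], [-0.2, -1.1], [0.5, -1.4], [-0.5, 0.3], [-1.1, 1.1], [0.0, 0.1], [-2.1, -1.3], [4.6, 0.3], [-1.4, 0.1]]
counter
[0.6224 0.1862] 11.44
[[-0.5, -3.6], [-4.3, 0.8], [0.5, -1.1], [-0.2, 0.2], [0.6, 0.1], [1.0, -0.0], [0.5, -0.1]]
knob [ 0.58701042 -0.07979625  0.133     ] yhop [-0.33922251  0.94070617  0.        ]
btn [0.5930381 0.1802631 0.085    ] out [-0.46014116 -0.09313247  0.88294759]
```

```bash
python3 - <<'E'
from h import *
S=cv2.imread('pics/s0.png').astype(int);T=cv2.imread('pics/t0.png').astype(int)
def g(a,y0,y1,x0,x1,f):
    m=np.zeros(a.shape[:2],bool);m[y0:y1,x0:x1]=f(a[y0:y1,x0:x1]);r,c=np.nonzero(m);print(m.sum(),r.min(),r.max(),c.min(),c.max());return [r.mean(),c.mean()]
gr=lambda a:(a[...,1]>a[...,0]+20)&(a[...,1]>a[...,2]+20)
bk=lambda a:a.sum(-1)<110
P=shot('scene');Q=shot('top')
s=g(S,250,285,165,190,gr);t=g(T,155,175,155,180,gr);print('btn',s,t,tri(P,s,Q,t), onz(P,s,.085),onz(Q,t,.085))
s=g(S,168,187,226,240,bk);t=g(T,155,172,250,265,bk);print('knob',s,t,tri(P,s,Q,t),onz(P,s,.133),onz(Q,t,.140))
E
sed -i 's/(S,(0,-55,186),(240.5,122),1),//' fit.py; python3 fit.py
```

```text
127 257 270 171 183
93 159 170 161 171
btn [np.float64(263.56692913385825), np.float64(177.23622047244095)] [np.float64(164.55913978494624), np.float64(165.9247311827957)] (array([0.5952828 , 0.17935658, 0.07551293]), np.float64(0.0008512977315501385)) [0.59155298 0.18306    0.085     ] [0.59357071 0.17688362 0.085     ]
41 172 182 231 235
13 164 166 256 260
knob [np.float64(176.78048780487805), np.float64(232.82926829268294)] [np.float64(164.92307692307693), np.float64(258.3076923076923)] (array([ 0.58455569, -0.07811403,  0.13080342]), np.float64(0.006005106699536273)) [ 0.58643087 -0.07549946  0.133     ] [ 0.58055069 -0.07910227  0.14      ]
hopper
[ 0.6139 -0.1547] 19.89
[[0.7, -0.3], [-0.1, 0.5], [-0.1, -1.3], [0.6, -1.6], [-0.3, 0.2], [-1.0, 1.1], [0.1, 0.1], [-1.9, -1.3], [-1.2, 0.2]]
counter
[0.6224 0.1862] 11.44
[[-0.5, -3.6], [-4.3, 0.8], [0.5, -1.1], [-0.2, 0.2], [0.6, 0.1], [1.0, -0.0], [0.5, -0.1]]
knob [ 0.586639   -0.07942114  0.133     ] yhop [-0.34014163  0.94037422  0.        ]
btn [0.5930381 0.1802631 0.085    ] out [-0.46014116 -0.09313247  0.88294759]
```

Call:
carry_out([
  [[0,-0.03,0],[0,-8.7,0],0.05],
  [[0,-0.03,0],[0,-8.7,0],0.05],
  [[0,-0.03,0],[0,-8.7,0],0.05],
  [[0,-0.01,0],[0,-8.7,0],0.05],
])

```text
time_s: 2.9
position: [0.1414, 0.5319, 0.3032]
tool_rot: [[-0.345, 0.001, -0.938], [0.938, 0.003, -0.345], [0.002, -1.0, -0.002]]
ft_force: [-0.1, -0.4, -1.3]
grip_width: 0.0501
```

Call:
carry_out([
  [[-0.056,0,-0.0163],[0,0,0],0.05],
  [[-0.056,0,-0.0163],[0,0,0],0.05],
  [[-0.056,0,-0.0163],[0,0,0],0.05],
  [[-0.056,0,-0.0163],[0,0,0],0.05],
  [[-0.056,0,-0.0163],[0,0,0],0.05],
  [[-0.056,0,-0.0163],[0,0,0],0.05],
  [[-0.056,0,-0.0163],[0,0,0],0.05],
])

```text
time_s: 3.78
position: [0.3829, 0.2001, 0.3015]
tool_rot: [[-0.341, 0.001, -0.94], [0.94, 0.0, -0.341], [-0.0, -1.0, -0.001]]
ft_force: [1.2, 0.1, -0.0]
grip_width: 0.0504
```

Call:
carry_out([
  [[-0.056,0,-0.0163],[0,0,0],0.05],
  [[-0.056,0,-0.0163],[0,0,0],0.05],
  [[-0.056,0,-0.0163],[0,0,0],0.05],
  [[-0.056,0,-0.0163],[0,0,0],0.05],
  [[-0.056,0,-0.0163],[0,0,0],0.05],
  [[-0.056,0,-0.0163],[0,0,0],0.05],
  [[0,0,0],[0,0,0],0.05],
])

```text
time_s: 4.65
position: [0.5897, -0.0839, 0.2992]
tool_rot: [[-0.337, -0.002, -0.942], [0.942, 0.0, -0.337], [0.001, -1.0, 0.002]]
ft_force: [-0.6, -0.1, -0.8]
grip_width: 0.0501
```

Call:
carry_out([
  [[0.006,0.04,0.002],[0,0,0],0.05],
  [[0,0.045,0],[0,0,0],0.05],
  [[0,0.04,0],[0,0,0],0.05],
  [[0,0,0],[0,0,0],0.05],
])

```text
time_s: 5.15
position: [0.583, -0.0746, 0.1744]
tool_rot: [[-0.341, -0.005, -0.94], [0.94, 0.002, -0.341], [0.004, -1.0, 0.004]]
ft_force: [0.1, -0.2, 0.8]
grip_width: 0.0502
```

```bash
cat > crop.py <<'E'
from h import *
import sys
def go(n,fn,y,x,h,w,f):
    p=shot(n);a=cv2.cvtColor(p['image'],cv2.COLOR_RGB2BGR)[y:y+h,x:x+w]
    cv2.imwrite('pics/'+fn+'.png',cv2.resize(a,None,fx=f,fy=f,interpolation=cv2.INTER_CUBIC));return p
E
python3 - <<'E'
from crop import *
go('scene','s1',90,190,120,100,5);go('top','t1',95,235,100,110,5)
a=cv2.imread('pics/s1.png');b=cv2.imread('pics/t1.png');h=max(a.shape[0],b.shape[0])
a=cv2.copyMakeBorder(a,0,h-a.shape[0],0,0,0);b=cv2.copyMakeBorder(b,0,h-b.shape[0],0,0,0);c=np.hstack([a,b]);cv2.imwrite('pics/c1.png',cv2.resize(c,None,fx=.75,fy=.75))
print(env.observe()['position'])
E
```

```text
[ 0.5850291  -0.07550431  0.17802765]
```

View pics/c1.png

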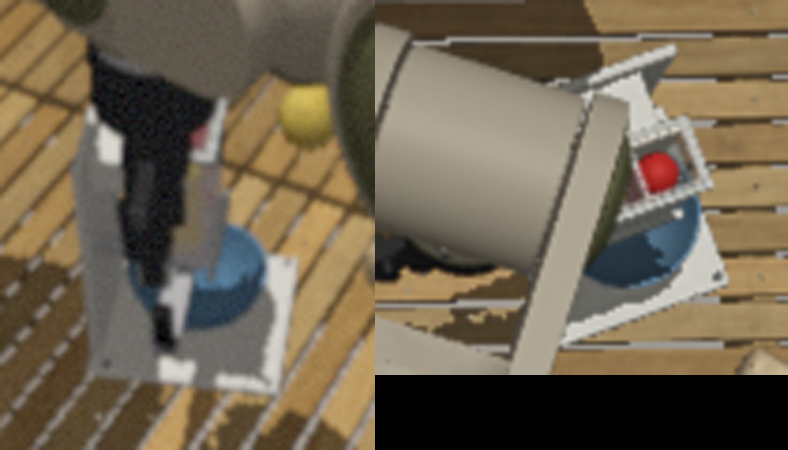

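Call:
carry_out([
  [[-0.002,0.018,0],[0,0,0],0.05],
  [[0,0.018,0],[0,0,0],0.05],
  [[0,0.018,0],[0,0,0],0.05],
  [[0,0,0],[0,0,0],0.05],
], force=20)

```text
time_s: 5.75
position: [0.5856, -0.0776, 0.1233]
tool_rot: [[-0.341, 0.001, -0.94], [0.94, -0.0, -0.341], [-0.001, -1.0, -0.001]]
ft_force: [0.5, -0.5, -1.0]
grip_width: 0.0501
```

Call:
carry_out([
  [[0,0,0],[0,0,0],0.03],
  [[0,0,0],[0,0,0],0.01],
  [[0,0,0],[0,0,0],0.0],
  [[0,0,0],[0,0,0],0.0],
  [[0,0,0],[0,0,0],0.0],
], force=20)

```text
time_s: 6.38
position: [0.5853, -0.0777, 0.1223]
tool_rot: [[-0.341, 0.0, -0.94], [0.94, -0.0, -0.341], [-0.0, -1.0, -0.0]]
ft_force: [-0.6, -0.7, 0.0]
grip_width: -0.0001
```

```bash
python3 - <<'E'
from crop import *
import pickle
Rh,th,_,_=pickle.load(open('pose.pkl','rb'))
go('scene','s2',90,190,120,100,5)
for _ in range(6):
    env.get_image('scene') if _ else 0
    o=env.observe();print(o['time_s'],o['position'],(Rh.T@(np.array(o['position'])-th))*1000,o['grip_width'])
E
```

```text
6.425 [ 0.58523211 -0.07768326  0.12223679] [ -0.73188469  82.1127987  122.2367902 ] 3.74210216509174e-05
6.475 [ 0.58524584 -0.07767181  0.1222124 ] [ -0.71507603  82.11889273 122.21239887] -0.0001033372018758021
6.525 [ 0.58521736 -0.07767405  0.12218498] [ -0.74262195  82.12647255 122.18497607] -1.2766096687385356e-06
6.575 [ 0.58522329 -0.07769775  0.12219116] [ -0.74510208  82.10217148 122.19116237] -0.0002620792042909849
6.625 [ 0.58523211 -0.07769504  0.12220763] [ -0.73588929  82.10172247 122.20763029] 6.856719981668381e-05
6.675 [ 0.58524919 -0.0776949   0.12220773] [ -0.71977989  82.09603984 122.207733  ] -2.8918026959347726e-08
```

View pics/s2.png

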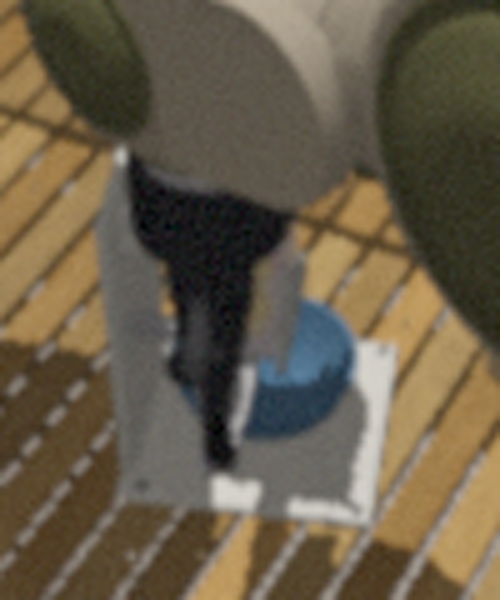

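```bash
python3 - <<'E'
from crop import *
import pickle
Rh,th,_,_=pickle.load(open('pose.pkl','rb'))
S=go('scene','s3',120,200,75,75,8)
o=env.observe();p=np.array(o['position'])
for dz in (0,.02,.04,.06,.08): print(dz,(proj(S,p+[0,0,dz])[0]-[120,200])*8)
T=go('top','t3',95,235,100,110,5)
k=Rh@np.array([0,.08,.112])+th
print('knob bot/top',(proj(S,[k,k+[0,0,.036]])-[120,200])*8)
for n in ['gate_knob','gate']:
    for r in env.outline_of(n,S)[:2]: print(n,r['conf'],(np.array(r['pixel'])-[120,200])*8,r['mask'].sum())
E
```

```text
0 [472.80274354 270.01054106]
0.02 [432.50629394 268.1737057 ]
0.04 [390.89904018 266.27711988]
0.06 [347.91596601 264.31781997]
0.08 [303.48768318 262.29264302]
knob bot/top [[487.80569931 269.81299215]
 [415.47219862 266.49033648]]
gate_knob 0.61 [470.4 276.8] 77
gate 0.6 [444.8 279.2] 71
gate 0.54 [412.  301.6] 1975
```

View pics/s3.png

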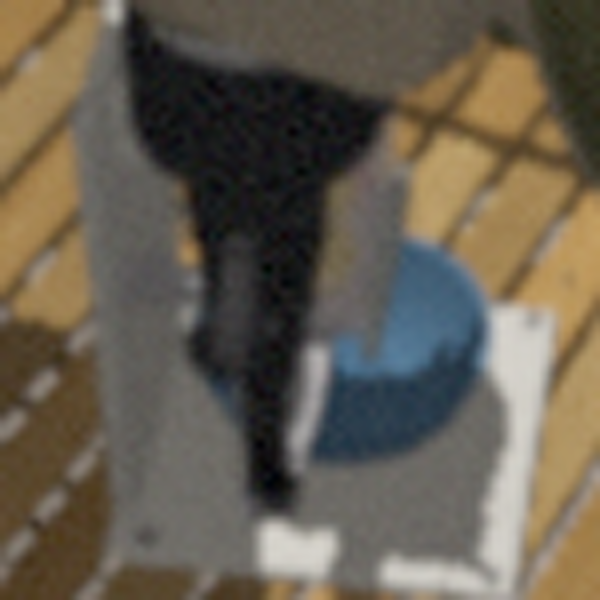

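View pics/t3.png

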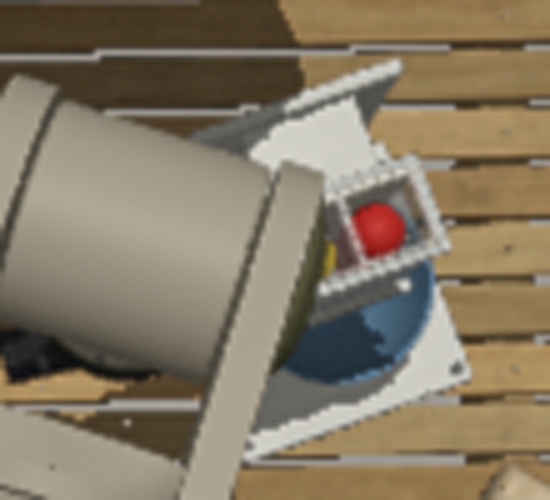

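```bash
python3 - <<'E'
from crop import *
S=env.get_image('scene');a=cv2.cvtColor(S['image'],cv2.COLOR_RGB2BGR)[130:190,205:265]
b=cv2.imread('pics/s0.png')[130:190,205:265]
c=np.hstack([a,b]);c=cv2.resize(c,None,fx=6.5,fy=6.5,interpolation=cv2.INTER_CUBIC)
c=(255*(c/255.)**.45).astype(np.uint8);cv2.imwrite('pics/g1.png',c)
E
```

```text
(no output)
```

View pics/g1.png

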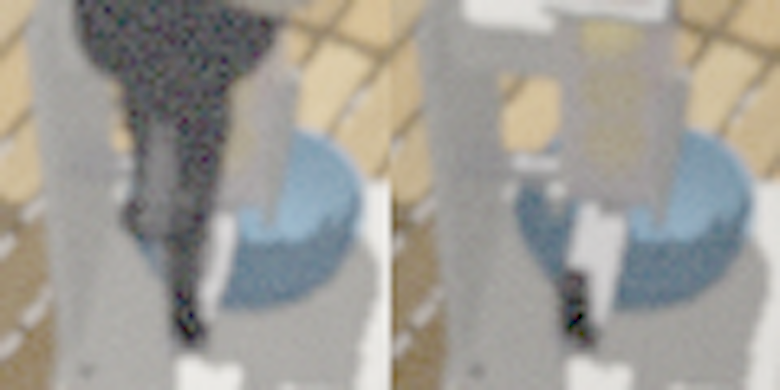

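Call:
carry_out([
  [[0,-0.05,0],[0,0,0],0.0],
  [[0.03,-0.03,0],[0,0,0],0.0],
  [[0.06,0,0],[0,0,0],0.0],
  [[0,0,0],[0,0,0],0.0],
  [[0,0,0],[0,0,0],0.0],
])

```text
time_s: 7.55
position: [0.5547, 0.0068, 0.2023]
tool_rot: [[-0.341, 0.0, -0.94], [0.94, -0.0, -0.341], [-0.0, -1.0, -0.0]]
ft_force: [0.3, -1.5, 1.0]
grip_width: 0.0003
```

```bash
python3 - <<'E'
from crop import *
import pickle
Rh,th,_,_=pickle.load(open('pose.pkl','rb'))
S=env.get_image('scene');o=env.observe();p=np.array(o['position']);print(p)
a=cv2.cvtColor(S['image'],cv2.COLOR_RGB2BGR);T=env.get_image('top');b=cv2.cvtColor(T['image'],cv2.COLOR_RGB2BGR)
k=Rh@np.array([0,.08,.112])+th
R=np.array(o['tool_rot'])
def vis(a,cam,y,x,h,w,f):
    c=cv2.resize(a[y:y+h,x:x+w],None,fx=f,fy=f,interpolation=cv2.INTER_CUBIC);c=(255*(c/255.)**.5).astype(np.uint8)
    for q,col in ((p,(0,0,255)),(p-R[:,1]*.073,(0,0,255)),(k,(0,255,0)),(k+[0,0,.036],(0,255,0)),(p+R[:,2]*.011,(255,0,0)),(p-R[:,2]*.011,(255,0,0))):
        r=(proj(cam,q)[0]-[y,x]+.5)*f;cv2.circle(c,(int(r[1]),int(r[0])),3,col,-1)
    return c
cv2.imwrite('pics/g2.png',np.hstack([vis(a,S,90,195,110,75,5),vis(b,T,100,225,110,80,5)]))
E
```

```text
[0.55483236 0.00631747 0.20207136]
```

View pics/g2.png

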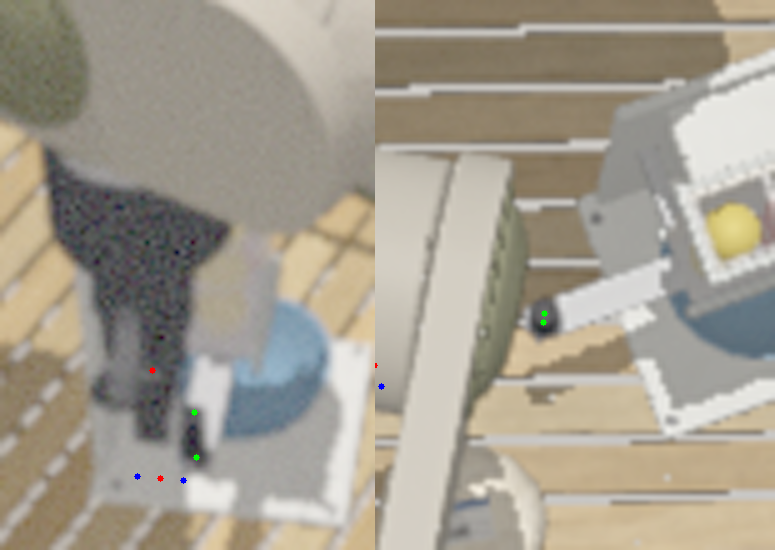

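Call:
carry_out([
  [[-0.045,0,0],[0,0,0],0.05],
  [[-0.047,0,0],[0,0,0],0.05],
  [[0,0.03,0],[0,0,0],0.05],
  [[0,0.045,0],[0,0,0],0.05],
  [[0,0,0],[0,0,0],0.05],
  [[0,0.006,0],[0,0,0],0.05],
  [[0,0,0],[0,0,0],0.05],
])

```text
time_s: 8.52
position: [0.5865, -0.0798, 0.1224]
tool_rot: [[-0.341, 0.002, -0.94], [0.94, -0.001, -0.341], [-0.001, -1.0, -0.002]]
ft_force: [0.1, -0.4, -0.2]
grip_width: 0.0499
```

```bash
python3 - <<'E'
from crop import *
S=go('scene','s4',130,205,60,60,10);o=env.observe();print(o['position'],o['ft_force'])
a=cv2.imread('pics/s4.png');cv2.imwrite('pics/s4.png',(255*(a/255.)**.5).astype(np.uint8))
print((proj(S,o['position'])[0]-[130,205])*10)
E
```

```text
[ 0.58648136 -0.07977291  0.12247104] [-0.02391109  0.38294024  0.84364455]
[483.31123239 287.24712422]
```

View pics/s4.png

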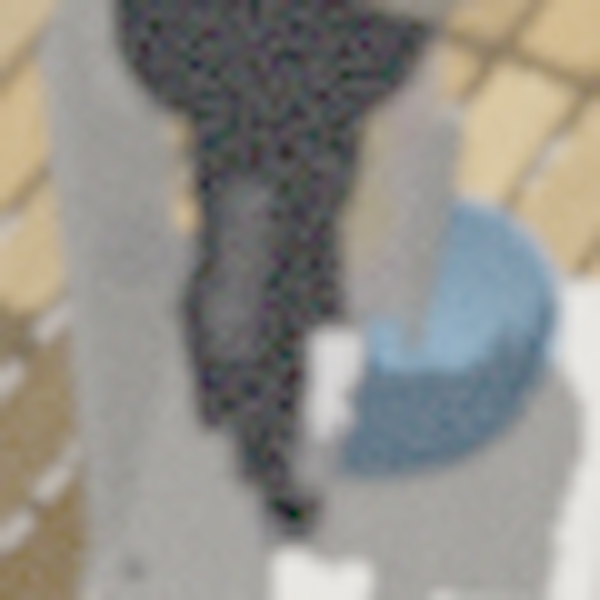

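Call:
carry_out([
  [[0,0.007,0],[0,0,0],0.05],
  [[0,0.007,0],[0,0,0],0.05],
  [[0,0,0],[0,0,0],0.05],
])

```text
time_s: 8.95
position: [0.5856, -0.0794, 0.1065]
tool_rot: [[-0.341, -0.001, -0.94], [0.94, 0.0, -0.341], [0.001, -1.0, 0.001]]
ft_force: [0.2, -0.4, 0.9]
grip_width: 0.0498
```

Call:
carry_out([
  [[0,0.006,0],[0,0,0],0.05],
  [[0,0.005,0],[0,0,0],0.05],
  [[0,0,0],[0,0,0],0.05],
])

```text
time_s: 9.32
position: [0.5857, -0.0795, 0.0957]
tool_rot: [[-0.341, -0.001, -0.94], [0.94, 0.0, -0.341], [0.001, -1.0, 0.001]]
ft_force: [0.1, -0.7, -0.6]
grip_width: 0.0499
```

Call:
carry_out([
  [[0,0,0],[0,0,0],0.02],
  [[0,0,0],[0,0,0],0.0],
  [[0,0,0],[0,0,0],0.0],
  [[0,0,0],[0,0,0],0.0],
], force=20)

```text
time_s: 9.82
position: [0.5858, -0.0791, 0.0965]
tool_rot: [[-0.341, 0.0, -0.94], [0.94, 0.001, -0.341], [0.001, -1.0, -0.0]]
ft_force: [-0.5, 4.3, 2.4]
grip_width: 0.0152
```

Call:
carry_out([
  [[0.008,0,0],[0,0,0],0.0],
  [[0.01,0,0],[0,0,0],0.0],
  [[0.01,0,0],[0,0,0],0.0],
  [[0.01,0,0],[0,0,0],0.0],
  [[0.007,0,0],[0,0,0],0.0],
  [[0,0,0],[0,0,0],0.0],
  [[0,0,0],[0,0,0],0.0],
])

```text
time_s: 10.7
position: [0.5709, -0.0364, 0.0965]
tool_rot: [[-0.341, 0.001, -0.94], [0.94, 0.001, -0.341], [0.001, -1.0, -0.001]]
ft_force: [4.6, 3.2, 3.7]
grip_width: 0.0149
```

```bash
python3 - <<'E'
from crop import *
go('scene','s5',100,200,100,80,5);go('top','t5',100,240,100,90,5)
o=env.observe();print(o['position'],o['ft_force'],o['grip_width'])
cv2.imwrite('pics/g5.png',np.hstack([cv2.imread('pics/s5.png'),cv2.imread('pics/t5.png')])[:, :800])
E
```

```text
[ 0.57091273 -0.03645468  0.09644027] [4.21639261 2.26014763 2.52395611] 0.014693118112154057
```

View pics/g5.png

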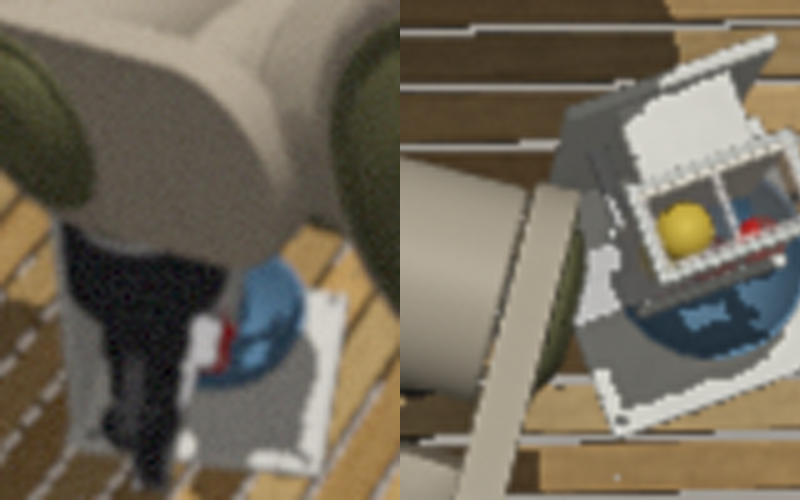

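Call:
carry_out([
  [[0,0,0],[0,0,0],0.03],
  [[0,0,0],[0,0,0],0.045],
  [[0,-0.02,0],[0,0,0],0.045],
  [[0,-0.05,0],[0,0,0],0.045],
  [[0,-0.06,0],[0,0,0],0.03],
  [[0,-0.06,0.05],[0,0,0],0.0],
  [[0.05,-0.02,0.03],[0,0,0],0.0],
  [[0.05,0,0.03],[0,0,0],0.0],
])

```text
time_s: 11.8
position: [0.4412, 0.0231, 0.2953]
tool_rot: [[-0.339, 0.002, -0.941], [0.941, -0.0, -0.339], [-0.001, -1.0, -0.002]]
ft_force: [0.8, 1.3, -0.5]
grip_width: 0.0001
```

```bash
python3 - <<'E'
from crop import *
S=go('scene','s6',100,200,100,80,5);T=go('top','t6',100,240,100,90,4)
o=env.observe();print(o['position'],o['ft_force'],o['grip_width'],o['time_s'],o['q'])
a=cv2.imread('pics/t6.png');a=cv2.copyMakeBorder(a,0,100,0,0,0)
cv2.imwrite('pics/g6.png',np.hstack([cv2.imread('pics/s6.png'),a]))
S['image'].shape;cv2.imwrite('pics/s6f.png',S['image'][...,::-1])
for r in env.outline_of('drum',S): print(r['conf'],r['pixel'])
E
```

```text
[0.43863524 0.02524539 0.2951005 ] [ 0.30076813 -0.38644289  0.43538404] 9.781389925403696e-05 11.9 [-1.22300060e+01  7.13424360e+00  7.91968947e+01  1.82603289e-02
  9.36776959e+01 -1.22286659e+02]
0.64 [219.9, 161.2]
```

View pics/g6.png

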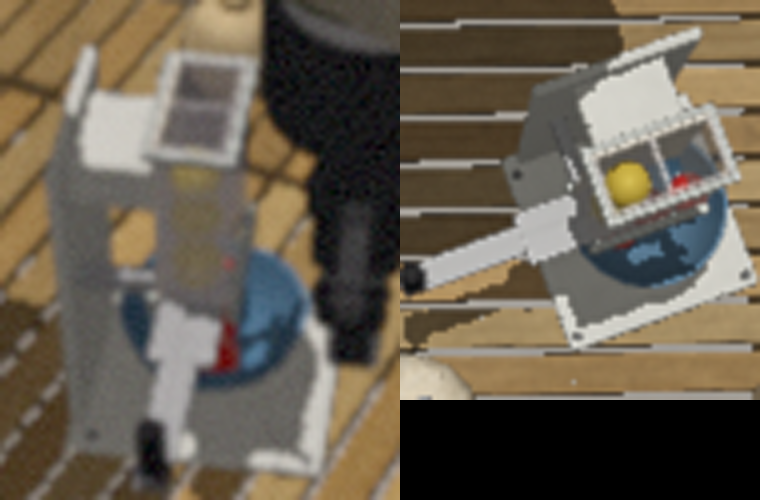

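View pics/s6f.png

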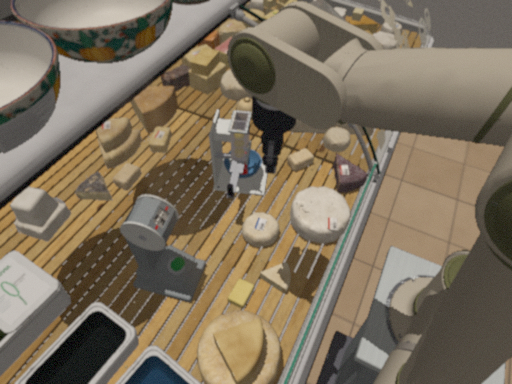

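```bash
python3 - <<'E'
from crop import *
S=shot('scene');o=env.observe();p=np.array(o['position'])
for dz in (0,.02,.025,.03,.035,.04): print(dz,proj(S,p+[0,0,dz])[0])
a=cv2.imread('pics/s6f.png')[130:190,250:290];a=cv2.resize(a,None,fx=9,fy=9,interpolation=cv2.INTER_CUBIC);a=(255*(a/255.)**.5).astype(np.uint8)
b=S['image'][195:245,140:180,::-1]; b=cv2.resize(b,None,fx=9,fy=9,interpolation=cv2.INTER_CUBIC)
b=cv2.rotate(b,cv2.ROTATE_90_CLOCKWISE)
cv2.imwrite('pics/a7.png',a);cv2.imwrite('pics/b7.png',b)
T=shot('top');c=T['image'][110:170,120:175,::-1];cv2.imwrite('pics/c7.png',cv2.resize(c,None,fx=9,fy=9,interpolation=cv2.INTER_CUBIC))
E
```

```text
0 [181.13799441 268.93510624]
0.02 [174.55562665 269.37373962]
0.025 [172.86650516 269.48629868]
0.03 [171.15941621 269.60005504]
0.035 [169.43407158 269.71502791]
0.04 [167.69017687 269.83123692]
```

View pics/a7.png

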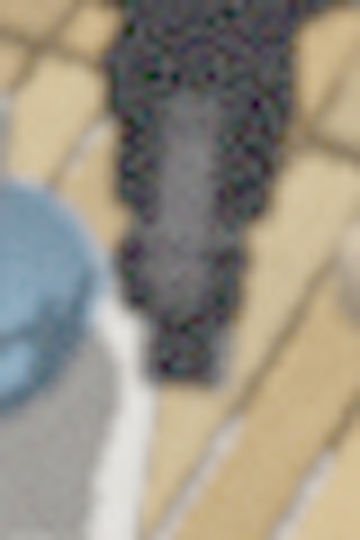

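View pics/b7.png

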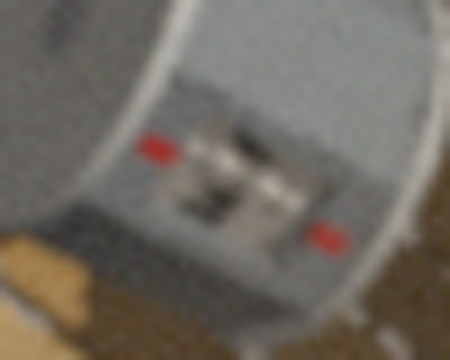

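View pics/c7.png

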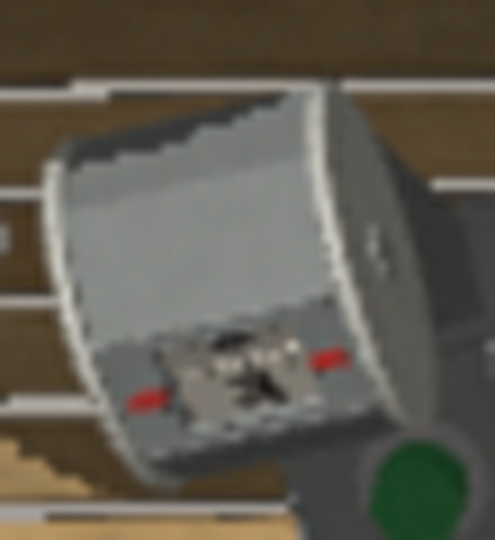

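```bash
cat > drum.py <<'E'
from h import *
import pickle,sys
_,_,Rc,tc=pickle.load(open('pose.pkl','rb'))
def rect(p,f=14):
    c=np.array([-.024,0,.266]);u=np.array([.7071,0,.7071]);r=np.array([0,-1,0])
    W,H=.036,.022
    P=[Rc@(c+a*W*r+b*H*u)+tc for a,b in((-1,1),(1,1),(1,-1),(-1,-1))]
    q=proj(p,P)[:,::-1].astype(np.float32)
    w,h=500,300
    M=cv2.getPerspectiveTransform(q,np.float32([[0,0],[w,0],[w,h],[0,h]]))
    return cv2.warpPerspective(p['image'][...,::-1],M,(w,h),flags=cv2.INTER_CUBIC)
def avg(n,k):
    p=env.get_image(n);ims=[rect(p).astype(float)]
    for _ in range(k-1): ims.append(rect(env.get_image(n)).astype(float))
    return np.mean(ims,0).astype(np.uint8)
cv2.imwrite('pics/'+sys.argv[1]+'.png',np.vstack([avg('scene',3),avg('top',1)]))
E
python3 drum.py d0
```

```text
(no output)
```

View pics/d0.png

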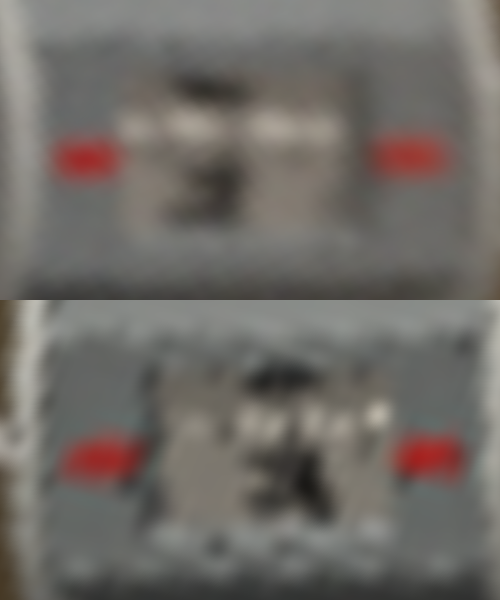

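Call:
carry_out([
  [[0,0,0],[0,8.5,0],0.0],
  [[0,0,0],[-9.33,0,0],0.0],
  [[0,0,0],[-9.33,0,0],0.0],
  [[0,0,0],[-9.34,0,0],0.0],
  [[0.04,0.02,-0.02],[0,0,0],0.0],
  [[0.04,0.03,-0.02],[0,0,0],0.0],
  [[0.04,0.04,-0.02],[0,0,0],0.0],
  [[0,0.0,0],[0,0,0],0.0],
])

```text
time_s: 13.25
position: [0.5124, 0.1616, 0.24]
tool_rot: [[-0.202, 0.455, -0.867], [0.979, 0.095, -0.178], [0.001, -0.885, -0.465]]
ft_force: [-0.5, -0.4, 0.3]
grip_width: -0.0001
```

```bash
cat > look.py <<'E'
from crop import *
import pickle,sys
fn=sys.argv[1]
_,_,Rc,tc=pickle.load(open('pose.pkl','rb'))
s=np.sin(np.radians(28));c=np.cos(np.radians(28))
B=Rc@np.array([-.03,0,.085])+tc;out=Rc@np.array([-s,0,c]);yl=Rc[:,1];up=np.cross(out,yl)
S=env.get_image('scene');o=env.observe();p=np.array(o['position']);R=np.array(o['tool_rot'])
print(p,o['ft_force'],o['time_s'],'grip',o['grip_width'])
print('axis dot',R[:,1]@-out,'rel B: out,ylev,third',np.round([(p-B)@out,(p-B)@yl,(p-B)@up],4))
print('tool x,y,z to B',R.T@(B-p))
y,x,h,w,f=170,110,140,120,5
c_=cv2.resize(S['image'][y:y+h,x:x+w,::-1],None,fx=f,fy=f,interpolation=cv2.INTER_CUBIC);c_=(255*(c_/255.)**.6).astype(np.uint8)
for q,col in ((p,(0,0,255)),(p-R[:,1]*.028,(0,255,255)),(p+[0,0,.028],(255,0,255)),(B,(255,0,0)),(B+out*.1,(255,0,0))):
    r=(proj(S,q)[0]-[y,x]+.5)*f;cv2.circle(c_,(int(r[1]),int(r[0])),3,col,-1)
cv2.imwrite('pics/'+fn+'.png',c_)
E
python3 look.py b1
```

```text
[0.5122333  0.16012607 0.2413737 ] [ 0.32633842 -0.24777495 -0.37355344] 13.3 grip -0.00010787459763720348
axis dot 0.9999938523832657 rel B: out,ylev,third [ 0.1771 -0.0037  0.    ]
tool x,y,z to B [ 0.00350186  0.17712985 -0.00063497]
```

View pics/b1.png

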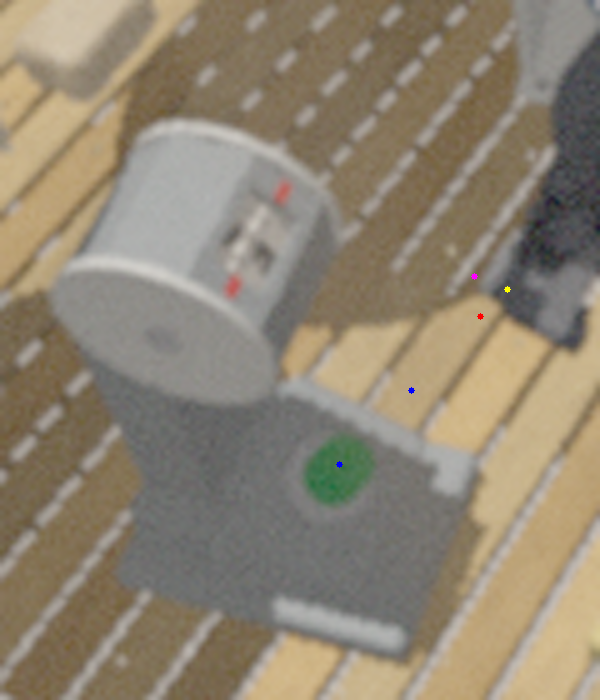

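```bash
cat > box.py <<'E'
from crop import *
import sys
S=env.get_image('scene');o=env.observe();p=np.array(o['position']);R=np.array(o['tool_rot'])
C=proj(S,p)[0]
y,x=int(C[0])-40,int(C[1])-25;h,w,f=60,60,9
c0=cv2.resize(S['image'][y:y+h,x:x+w,::-1],None,fx=f,fy=f,interpolation=cv2.INTER_CUBIC);c0=(255*(c0/255.)**.5).astype(np.uint8)
c1=c0.copy()
for s,col in ((0,(0,0,255)),(.028,(0,255,255)),(.045,(0,255,0))):
    P=[p-R[:,1]*s+R[:,0]*a+R[:,2]*b for a,b in((-.012,-.011),(.012,-.011),(.012,.011),(-.012,.011))]
    q=((proj(S,P)-[y,x]+.5)*f)[:,::-1].astype(int)
    cv2.polylines(c1,[q.reshape(-1,1,2)],True,col,1)
cv2.imwrite('pics/'+sys.argv[1]+'.png',cv2.resize(np.hstack([c0,c1]),None,fx=.74,fy=.74))
E
python3 box.py x1
```

```text
(no output)
```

View pics/x1.png

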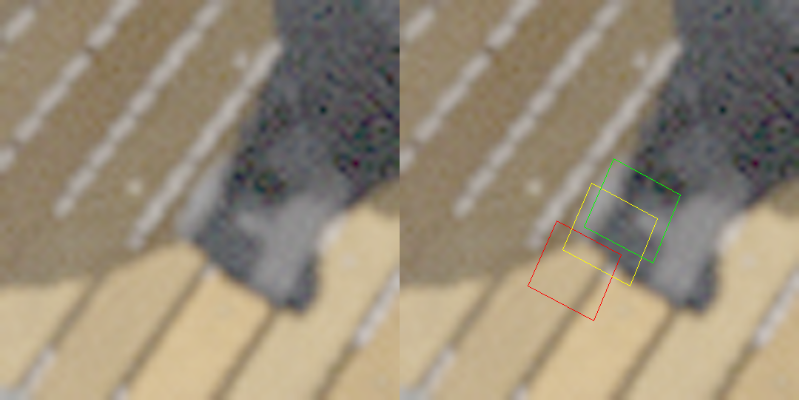

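```bash
python3 - <<'E'
from crop import *
S=env.get_image('scene');T=env.get_image('top');o=env.observe();p=np.array(o['position']);R=np.array(o['tool_rot'])
print(o['q'])
def v(P,y,x,h,w,f):
    c=cv2.resize(P['image'][y:y+h,x:x+w,::-1],None,fx=f,fy=f,interpolation=cv2.INTER_CUBIC);c=(255*(c/255.)**.5).astype(np.uint8)
    for s in (0,.028,.073,.15,.2):
        r=(proj(P,p-R[:,1]*s)[0]-[y,x]+.5)*f;cv2.circle(c,(int(r[1]),int(r[0])),3,(0,0,255),-1)
    return c
cv2.imwrite('pics/x2.png',v(S,100,170,160,140,5));cv2.imwrite('pics/x3.png',v(T,100,120,180,180,4))
E
```

```text
[   2.11950619    6.29099016   94.45080719    5.48838143   51.64369003
 -101.57052799]
```

View pics/x2.png

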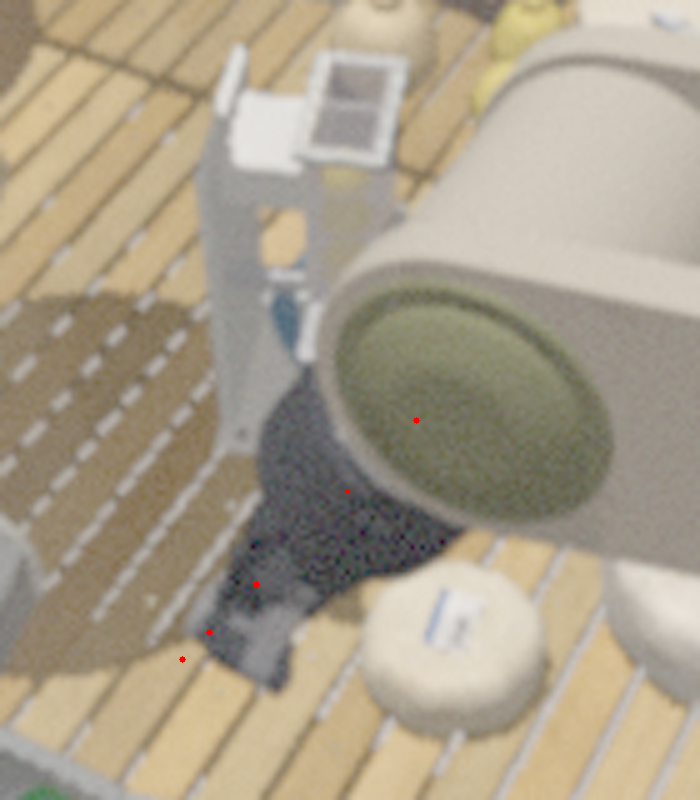

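View pics/x3.png

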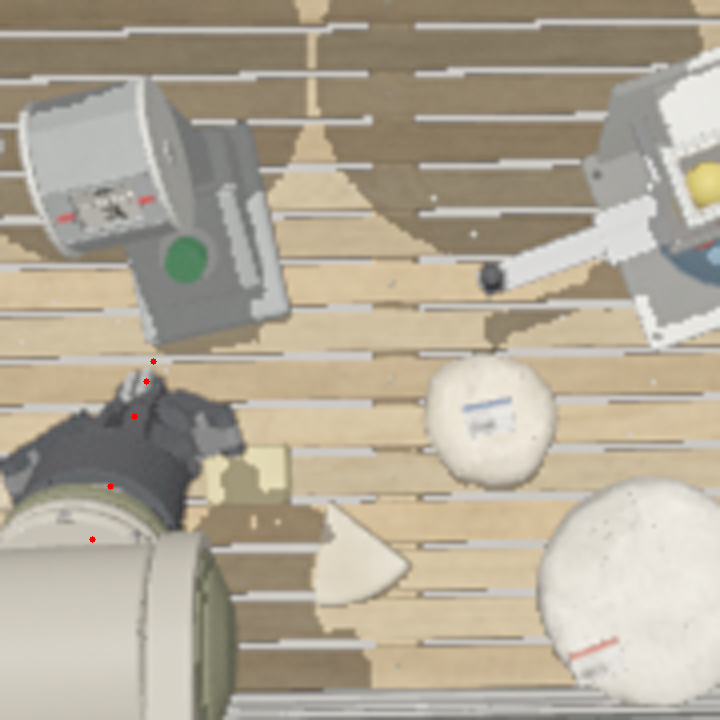

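Call:
carry_out([
  [[0.0035,0.04,0],[0,0,0],0.0],
  [[0,0.05,0],[0,0,0],0.0],
  [[0,0.05,0],[0,0,0],0.0],
  [[0,0.02,0],[0,0,0],0.0],
  [[0,0,0],[0,0,0],0.0],
  [[0,0,0],[0,0,0],0.0],
])

```text
time_s: 14.2
position: [0.5854, 0.1767, 0.1033]
tool_rot: [[-0.197, 0.462, -0.865], [0.98, 0.092, -0.174], [-0.0, -0.882, -0.471]]
ft_force: [0.8, -0.2, -0.1]
grip_width: -0.0
```

```bash
python3 look.py b2; python3 - <<'E'
from crop import *
go('top','t8',110,120,100,90,6)
E
```

```text
[0.58533739 0.17687914 0.10341457] [ 0.67901792 -0.3850433   0.24489513] 14.25 grip -2.850654374612263e-05
axis dot 0.9999964796950656 rel B: out,ylev,third [ 0.0201 -0.0018 -0.0014]
tool x,y,z to B [0.00180664 0.02011246 0.00143991]
```

View pics/b2.png

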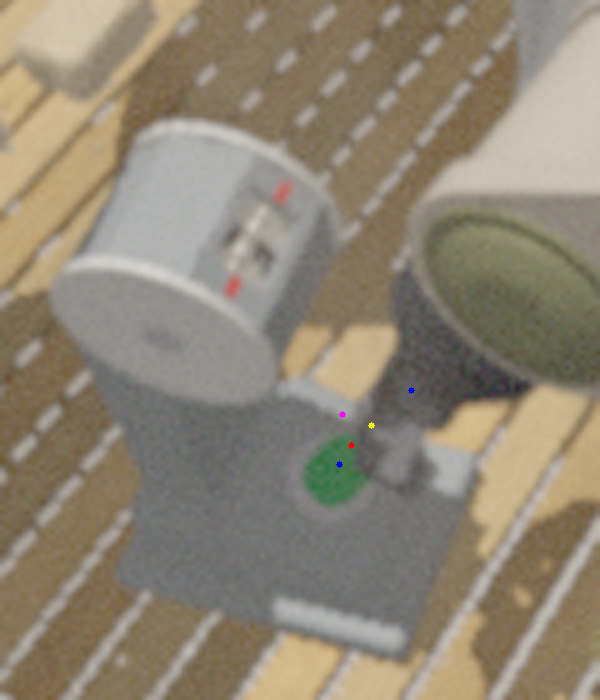

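View pics/t8.png

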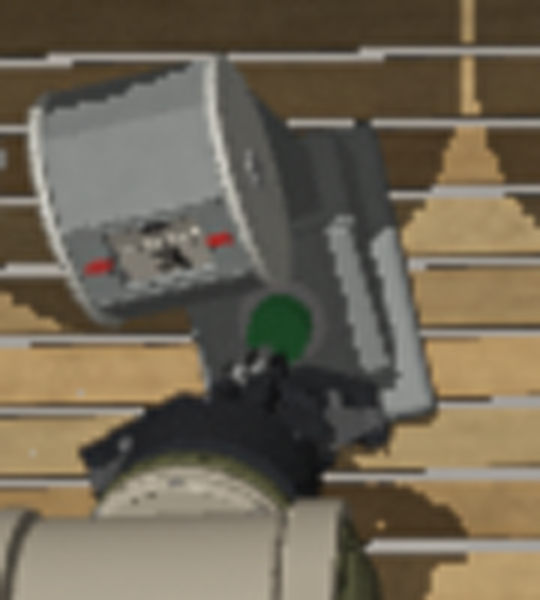

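Call:
carry_out([
  [[-0.003,0.012,0],[0,0,0],0.0],
  [[0,0.012,0],[0,0,0],0.0],
  [[0,0.012,0],[0,0,0],0.0],
  [[0,0,0],[0,0,0],0.0],
])

```text
time_s: 14.8
position: [0.6021, 0.1779, 0.0685]
tool_rot: [[-0.198, 0.458, -0.866], [0.98, 0.093, -0.175], [0.0, -0.884, -0.468]]
ft_force: [0.4, -0.1, -0.2]
grip_width: 0.0001
```

Call:
carry_out([
  [[0,0.008,0],[0,0,0],0.0],
  [[0,0,0],[0,0,0],0.0],
])

```text
time_s: 15.05
position: [0.6059, 0.1787, 0.0623]
tool_rot: [[-0.198, 0.46, -0.866], [0.98, 0.093, -0.175], [0.0, -0.883, -0.469]]
ft_force: [-0.6, -0.4, -1.3]
grip_width: -0.0004
```

Call:
carry_out([
  [[0,0.008,0],[0,0,0],0.0],
  [[0,0,0],[0,0,0],0.0],
])

```text
time_s: 15.3
position: [0.6098, 0.1794, 0.0555]
tool_rot: [[-0.198, 0.46, -0.865], [0.98, 0.093, -0.175], [-0.0, -0.883, -0.47]]
ft_force: [-0.5, -0.5, 1.9]
grip_width: 0.0003
```

```bash
python3 look.py b3; python3 - <<'E'
from crop import *
go('top','t9',110,120,100,90,6)
E
```

```text
[0.60970032 0.17939101 0.05576041] [-0.43247068 -0.29589568  1.30289516] 15.35 grip 4.4279278256593694e-06
axis dot 0.9999999532227762 rel B: out,ylev,third [-0.0334 -0.0042 -0.0005]
tool x,y,z to B [ 0.00415183 -0.03340389  0.00053494]
```

View pics/b3.png

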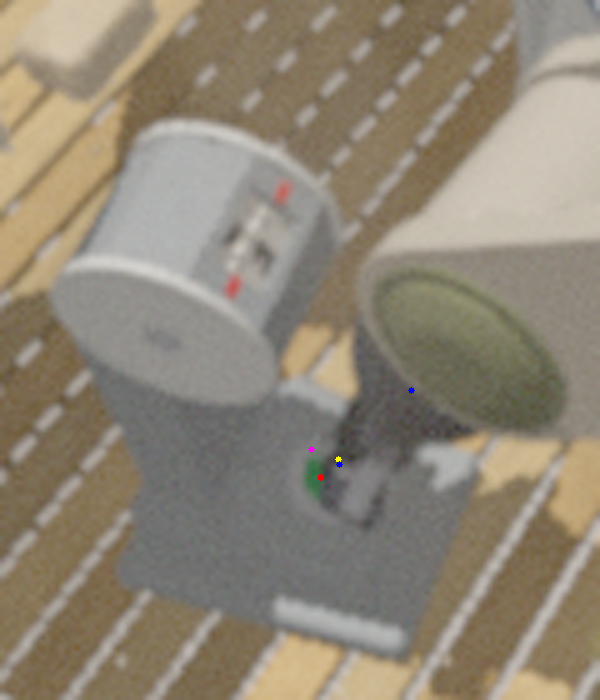

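View pics/t9.png

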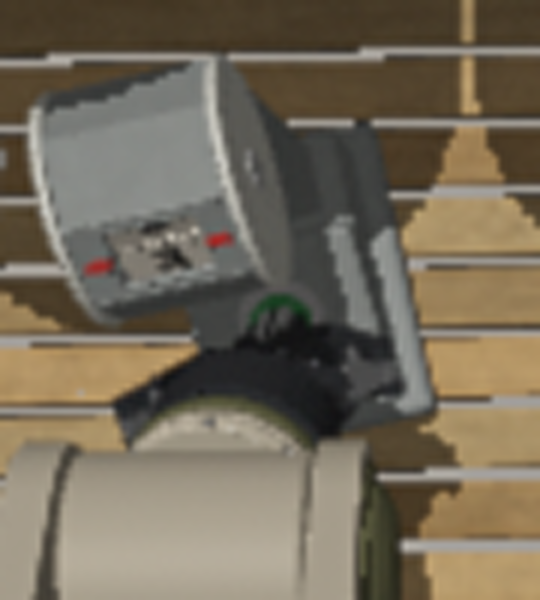

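Call:
carry_out([
  [[0,0.006,0],[0,0,0],0.0],
  [[0,0,0],[0,0,0],0.0],
])

```text
time_s: 15.65
position: [0.6125, 0.18, 0.0503]
tool_rot: [[-0.198, 0.46, -0.865], [0.98, 0.093, -0.175], [-0.0, -0.883, -0.47]]
ft_force: [-1.0, 0.4, 2.2]
grip_width: 0.0
```

Call:
carry_out([
  [[0,0.006,0],[0,0,0],0.0],
  [[0,0,0],[0,0,0],0.0],
])

```text
time_s: 15.9
position: [0.6153, 0.1805, 0.0449]
tool_rot: [[-0.198, 0.46, -0.865], [0.98, 0.093, -0.175], [-0.0, -0.883, -0.47]]
ft_force: [-1.5, -0.3, 3.4]
grip_width: -0.0
```

Call:
carry_out([
  [[0,0.005,0],[0,0,0],0.0],
  [[0,0,0],[0,0,0],0.0],
])

```text
time_s: 16.15
position: [0.6167, 0.1809, 0.0423]
tool_rot: [[-0.198, 0.461, -0.865], [0.98, 0.093, -0.175], [-0.0, -0.883, -0.47]]
ft_force: [-17.0, -4.1, 22.7]
grip_width: -0.0003
```

Call:
carry_out([
  [[0,-0.016,0],[0,0,0],0.0],
  [[0,-0.016,0],[0,0,0],0.0],
  [[0,0,0],[0,0,0],0.0],
])

```text
time_s: 16.52
position: [0.6026, 0.178, 0.07]
tool_rot: [[-0.198, 0.461, -0.865], [0.98, 0.093, -0.175], [-0.0, -0.882, -0.471]]
ft_force: [-0.6, 0.1, -0.3]
grip_width: -0.0001
```

```bash
python3 drum.py d1; python3 -c "
from h import *
o=env.observe();print(o['position'],o['ft_force'],o['time_s'])"
```

```text
[0.60255813 0.17794473 0.06839496] [-0.24154918  0.22909276 -0.43359728] 16.725
```

View pics/d1.png

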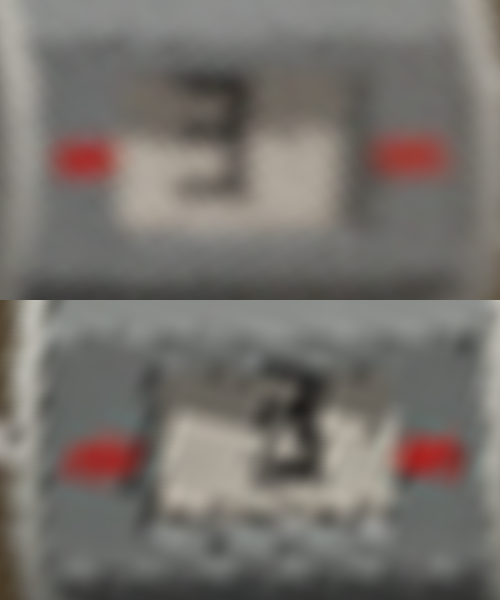

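Call:
carry_out([
  [[0,0.012,0],[0,0,0],0.0],
  [[0,0.012,0],[0,0,0],0.0],
  [[0,0.008,0],[0,0,0],0.0],
  [[0,0,0],[0,0,0],0.0],
  [[0,-0.016,0],[0,0,0],0.0],
  [[0,-0.016,0],[0,0,0],0.0],
  [[0,0,0],[0,0,0],0.0],
])

```text
time_s: 17.6
position: [0.6026, 0.178, 0.0696]
tool_rot: [[-0.198, 0.461, -0.865], [0.98, 0.093, -0.175], [-0.0, -0.883, -0.47]]
ft_force: [0.2, 0.5, -0.4]
grip_width: 0.0001
```

```bash
python3 drum.py d2
```

```text
(no output)
```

View pics/d2.png

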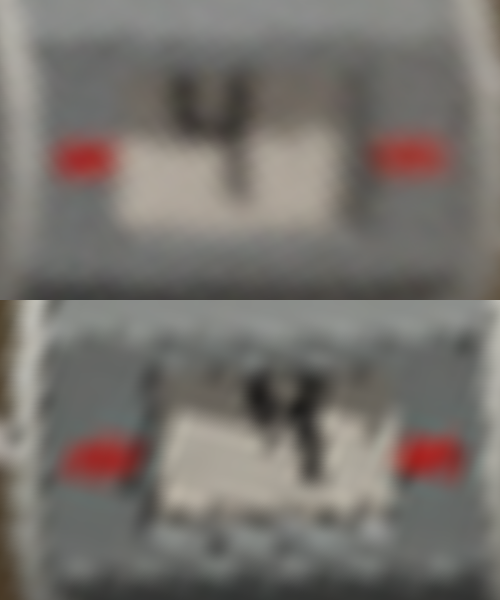

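The window shows a clear 4, so two more presses are needed.

Call:
carry_out([
  [[0,0.012,0],[0,0,0],0.0],
  [[0,0.012,0],[0,0,0],0.0],
  [[0,0.008,0],[0,0,0],0.0],
  [[0,0,0],[0,0,0],0.0],
  [[0,-0.016,0],[0,0,0],0.0],
  [[0,-0.016,0],[0,0,0],0.0],
  [[0,0,0],[0,0,0],0.0],
])

```text
time_s: 18.68
position: [0.6026, 0.178, 0.0697]
tool_rot: [[-0.198, 0.461, -0.865], [0.98, 0.093, -0.175], [-0.0, -0.883, -0.47]]
ft_force: [0.7, -0.9, -0.0]
grip_width: -0.0003
```

```bash
python3 drum.py d3
```

```text
(no output)
```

View pics/d3.png

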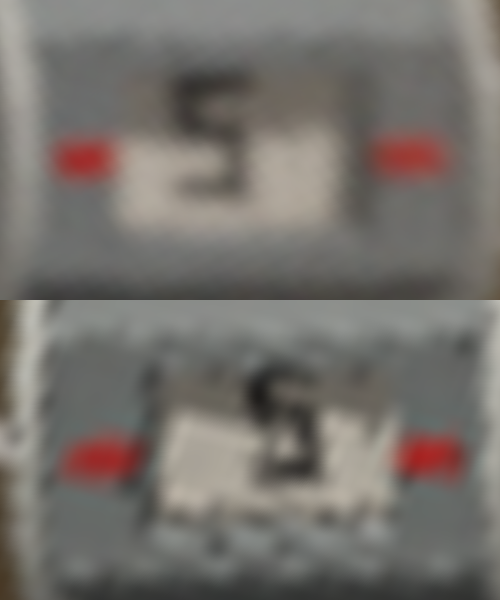

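```bash
python3 - <<'E'
from crop import *
import pickle
Rh,th,_,_=pickle.load(open('pose.pkl','rb'))
S=env.get_image('scene');T=env.get_image('top')
def v(P,y,x,h,w,f):
    c=cv2.resize(P['image'][y:y+h,x:x+w,::-1],None,fx=f,fy=f,interpolation=cv2.INTER_CUBIC);return (255*(c/255.)**.6).astype(np.uint8)
cv2.imwrite('pics/e1.png',np.hstack([v(S,110,205,80,65,6),v(T,110,270,80,65,6)]))
for n in ('red_1_center','bowl','yellow_1_center'):
  for k,P in (('S',S),('T',T)):
    for r in env.outline_of(n,P)[:3]: print(n,k,r['conf'],r['pixel'],onz(P,r['pixel'],.025).round(3),r['mask'].sum())
print('bowl axis guess',(Rh@np.array([0,-.055,0])+th))
E
```

```text
red_1_center S 0.43 [165.5, 241.2] [ 0.636 -0.21   0.025] 158
red_1_center T 0.61 [161.5, 166.6] [0.611 0.189 0.025] 43
red_1_center T 0.44 [160.3, 268.8] [ 0.609 -0.113  0.025] 445
bowl S 0.52 [161.9, 255.0] [ 0.605 -0.244  0.025] 250
bowl T 0.73 [161.0, 307.0] [ 0.605 -0.226  0.025] 462
bowl axis guess [ 0.63255812 -0.20637166  0.        ]
```

View pics/e1.png

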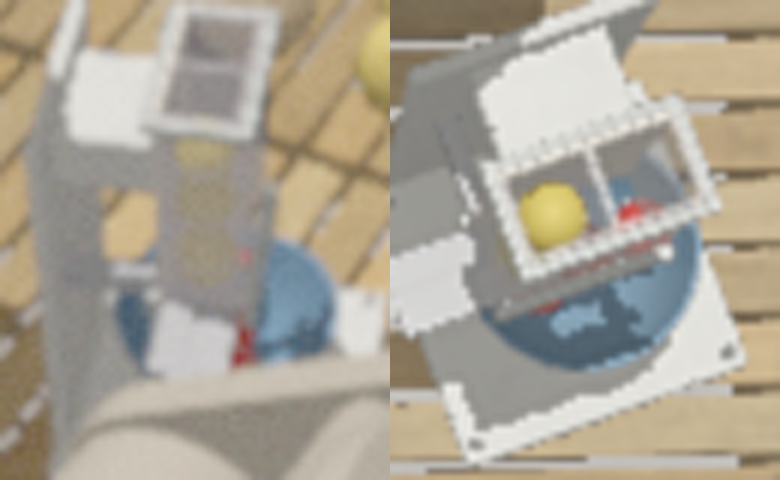

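```bash
python3 - <<'E'
from crop import *
import pickle
Rh,th,_,_=pickle.load(open('pose.pkl','rb'))
S=env.get_image('scene');T=env.get_image('top')
def red(P,y0,y1,x0,x1):
    a=P['image'].astype(int);m=np.zeros(a.shape[:2],np.uint8);s=a[y0:y1,x0:x1];m[y0:y1,x0:x1]=(s[...,0]>s[...,1]+35)&(s[...,0]>s[...,2]+35)
    n,l,st,c=cv2.connectedComponentsWithStats(m);return [(c[i][::-1],st[i]) for i in range(1,n)]
h=lambda X:(Rh.T@(X-th)*1000).round()
for nm,P,b in (('S',S,(130,185,220,262)),('T',T,(125,175,275,325))):
    for c,st in red(P,*b): print(nm,c.round(1),st.tolist(),'hop z15',h(onz(P,c,.02)),'z30',h(onz(P,c,.035)),'z60',h(onz(P,c,.065)))
# rim points in T crop
for px in ((110+370/6,270+200/6),(110+305/6,270+92/6),(110+240/6,270+308/6)): print('rim',h(onz(T,px,.055)))
for px in ((110+300/6,205+333/6),(110+242/6,205+290/6)): print('rimS',h(onz(S,px,.055)))
E
```

```text
S [133.1 260.1] [259, 131, 3, 5, 8] hop z15 [ -39. -221.   20.] z30 [ -40. -205.   35.] z60 [ -43. -171.   65.]
S [152.3 245.3] [245, 152, 2, 2, 3] hop z15 [  -2. -123.   20.] z30 [  -4. -108.   35.] z60 [ -9. -79.  65.]
S [167.5 245.1] [244, 164, 3, 7, 17] hop z15 [-11. -57.  20.] z30 [-13. -44.  35.] z60 [-17. -16.  65.]
T [145.  310.3] [308, 143, 7, 5, 18] hop z15 [  9. -91.  20.] z30 [  7. -88.  35.] z60 [  4. -81.  65.]
T [150.6 311.6] [310, 150, 4, 2, 5] hop z15 [ -8. -89.  20.] z30 [-10. -85.  35.] z60 [-13. -79.  65.]
T [160.7 296. ] [295, 160, 3, 2, 3] hop z15 [-19. -35.  20.] z30 [-21. -32.  35.] z60 [-24. -27.  65.]
rim [-60. -37.  55.]
rim [-12.   0.  55.]
rim [ -20. -108.   55.]
rimS [-57. -62.  55.]
rimS [ -31. -101.   55.]
```

```bash
python3 - <<'E'
from crop import *
ims=[];
for n,(y,x) in (('top',(130,285)),('scene',(140,225))):
    m=np.mean([env.get_image(n)['image'].astype(float) for _ in range(3)],0)
    s=m[y:y+40,x:x+40]; d=np.clip((s[...,0]-s[...,1:].max(-1))*5+60,0,255).astype(np.uint8)
    b=np.clip(s[...,::-1]*1.6,0,255).astype(np.uint8)
    ims.append(np.hstack([cv2.resize(b,None,fx=9,fy=9,interpolation=cv2.INTER_CUBIC),cv2.cvtColor(cv2.resize(d,None,fx=9,fy=9,interpolation=0),cv2.COLOR_GRAY2BGR)]))
cv2.imwrite('pics/e2.png',cv2.resize(np.vstack(ims),None,fx=.8,fy=.8))
E
```

```text
(no output)
```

View pics/e2.png

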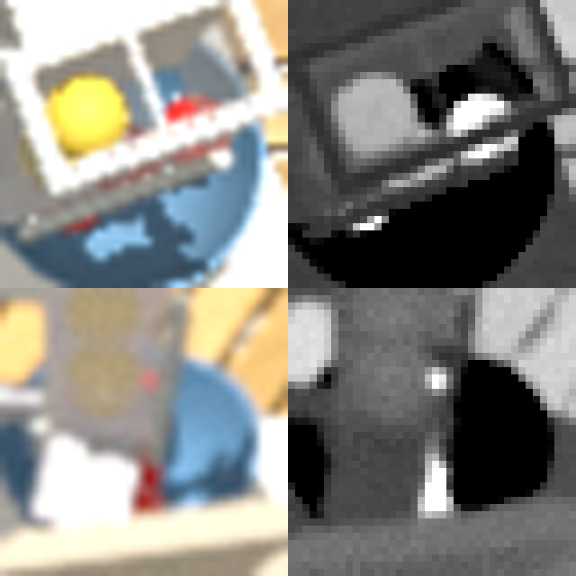

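Call:
carry_out([
  [[0,0.012,0],[0,0,0],0.0],
  [[0,0.012,0],[0,0,0],0.0],
  [[0,0.008,0],[0,0,0],0.0],
  [[0,0,0],[0,0,0],0.0],
  [[0,-0.016,0],[0,0,0],0.0],
  [[0,-0.016,0],[0,0,0],0.0],
  [[0,-0.03,0],[0,0,0],0.0],
  [[0,-0.05,0],[0,0,0],0.0],
])

```text
time_s: 20.68
position: [0.5647, 0.1703, 0.1391]
tool_rot: [[-0.198, 0.457, -0.867], [0.98, 0.093, -0.175], [0.0, -0.885, -0.466]]
ft_force: [0.4, -0.4, 0.7]
grip_width: 0.0001
```

Call:
carry_out([
  [[0,-0.05,0],[0,0,0],0.0],
  [[0,-0.05,0],[0,0,0],0.0],
  [[0,0,0],[0,0,0],0.0],
])

```text
time_s: 21.05
position: [0.5197, 0.1612, 0.2315]
tool_rot: [[-0.198, 0.465, -0.863], [0.98, 0.093, -0.175], [-0.001, -0.88, -0.475]]
ft_force: [0.3, -0.1, -0.5]
grip_width: -0.0002
```

```bash
python3 drum.py d4; python3 - <<'E'
from crop import *
S=shot('scene','s9');T=shot('top','t9f');o=env.observe();print(o['position'],o['ft_force'],o['time_s'])
cv2.imwrite('pics/e3.png',np.hstack([cv2.resize(P['image'][y:y+150,x:x+160,::-1],None,fx=2.5,fy=2.5) for P,y,x in ((S,110,130),(T,100,180))]))
for n in ['small_cheese','butter','cheese_slice','brick','bowl']:
    for k,P in (('S',S),('T',T)):
        for r in env.outline_of(n,P)[:1]: print(n,k,r['conf'],r['pixel'])
E
```

```text
[0.51973881 0.16121839 0.22646407] [-0.7323138  -0.84807037 -0.02696185] 21.35
small_cheese S 0.85 [227.8, 257.9]
small_cheese T 0.67 [203.2, 240.9]
butter S 0.65 [290.4, 240.7]
butter T 0.58 [214.8, 182.7]
cheese_slice S 0.92 [276.4, 281.4]
cheese_slice T 0.64 [235.8, 208.1]
brick T 0.75 [200.4, 340.8]
bowl S 0.6 [166.0, 228.0]
bowl T 0.91 [160.6, 306.7]
```

View pics/d4.png

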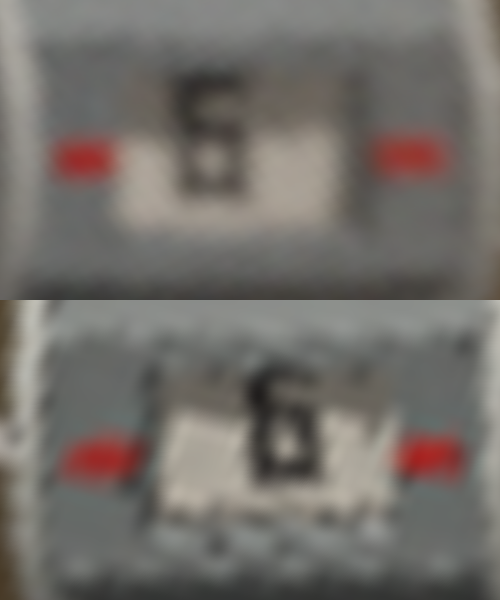

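View pics/e3.png

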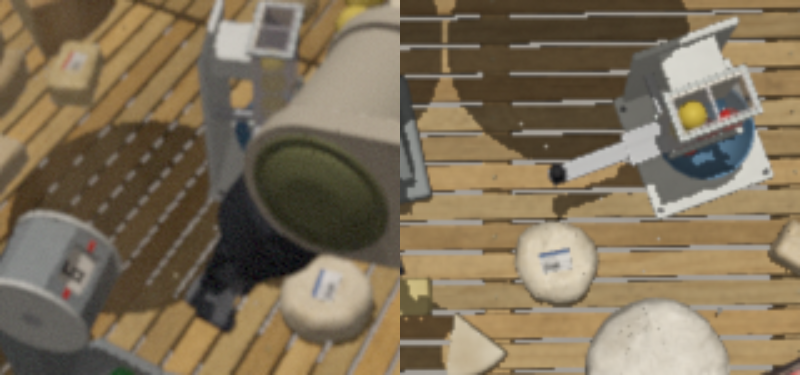

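```bash
python3 -c "
from rig import env
print(env.close_job())"
```

```text
the job is handed in; nothing more can be done
None
```

I pulled the gate open by about 45 mm and left it there. The red lane emptied and the yellow cheeses stayed in the hopper. I then pressed the green button four times. Before the first press the digit was too blurred to read; after the presses the window showed 3, 4, 5 and 6. The arm was drawn back clear and the job was handed in at about 21 s.

**Last checks:**
- **Counter:** both cameras show a clear 6. The button was not looked at again after the last press. The fingers were drawn well clear of it, and it had come back up after each earlier press, since each one counted.
- **Hopper and deck:** the yellow cheeses still show in their lane and the bowl looks unmoved. The deck cheeses I could compare with the start sit within about 4 pixels of it, roughly 1 cm. The brick was found only in the top view, where it had not moved.
- **Red cheeses:** only two could be made out for certain in the bowl, because the hopper and gate hide part of it. I took the third to be in the hidden part, since the red lane is empty and no red cheese shows on the deck.

**What disagreed:** the fingertips ended about 28 mm short of the reported tool point along the tool. The first grip closed above the knob without touching it. I lowered the tool by that amount, and both the grip and the presses then worked.

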